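# Cull the short tube stub from the hold-down fixture

### The job

One of the four capped tube stubs in the fixture was cut too short: swing the hold-down arm up until it stays up, find the short stub and stand it upright in the scrap tray, then bring the hold-down back down onto the good stubs gently, without letting it drop. Leave the three good stubs standing where they are and the wrench, the flange and the offcut where they lie.

Things in the scene. Friction and masses are not known exactly. Their poses are not given: they have to be found in the camera images.
- fixture: fixed aluminium plate, 220 x 380 mm, 12 mm thick (top 12 mm above the bench), turned up to 0.25 rad. Origin on the bench under the middle of the stub row; y runs along the row, x points away from the robot to the hold-down's pivot. The stubs stand on it in a row at y about -127, -42, 42 and 127 mm, x about 0 (within 4 mm).
- holddown_pivot (a point): pivot axis of the hold-down arm, between two grey cheeks (tops 127 mm above the bench, each 36 x 12 mm, at fixture y = +-22 mm): 140 mm along fixture x from the fixture's origin, 115 mm above the bench; the axis runs along fixture y.
- holddown_grip (a point): point to pinch the hold-down's round handle: on its axis, 230 mm from the pivot, 37 mm to fixture +y of the arm; moves with the arm. Handle 16 mm thick, 130 mm long, along fixture y, set like a T on the tip of the 16 mm wide arm. 
- holddown_arm (a joint): angle of the hold-down arm, rad: 0 with the arm level and its stop reached, drop pins on the 95 mm stubs; grows as the handle swings up and away from the robot, stop at 1.5. Weighs 0.58 kg, rubbing pivot: above about 1.2 it stays up by itself, below that it falls if let go. Lifting takes 3 to 6 N at the handle.
- holddown_beam: cross beam of the hold-down, 320 mm long (fixture y), 16 mm wide, on the arm 140 mm from the pivot, with four 40 g drop pins (20 mm across), one over each stub, that slide freely up and down 9 mm. With the arm down the beam is 3 mm over the 95 mm stubs and each pin rests on its stub by its weight; the pins hang too high to touch the short stub. Origin in the beam.
- stub_a: capped steel tube stub standing upright, round, 50 mm across, flat closed top, about 0.3 kg; origin at the centre of its underside, z up. Of stub_a, stub_b, stub_c and stub_d three are 95 mm tall and one is cut short, 83 mm tall; which one is not told, and it may stand at any place in the row.
- stub_b: capped steel tube stub standing upright, round, 50 mm across, flat closed top, about 0.3 kg; origin at the centre of its underside, z up. Of stub_a, stub_b, stub_c and stub_d three are 95 mm tall and one is cut short, 83 mm tall; which one is not told, and it may stand at any place in the row.
- stub_c: capped steel tube stub standing upright, round, 50 mm across, flat closed top, about 0.3 kg; origin at the centre of its underside, z up. Of stub_a, stub_b, stub_c and stub_d three are 95 mm tall and one is cut short, 83 mm tall; which one is not told, and it may stand at any place in the row.
- stub_d: capped steel tube stub standing upright, round, 50 mm across, flat closed top, about 0.3 kg; origin at the centre of its underside, z up. Of stub_a, stub_b, stub_c and stub_d three are 95 mm tall and one is cut short, 83 mm tall; which one is not told, and it may stand at any place in the row.
- tray: fixed black open scrap tray, 240 mm (its x) by 150 mm (its y) outside, walls 4 mm thick and 30 mm high, floor 4 mm thick; origin at the centre of its underside. A small offcut lies in its +x half; the -x half is free.
- offcut: bystander: steel tube ring 48 mm across, 30 mm tall, standing in the +x half of the tray; origin at the centre of its underside.
- wrench: bystander: flat wrench, 150 mm long, lying on the fixture plate behind the stub row (about 85 mm along fixture x, on the -y side), along fixture y; less than 20 mm high.
- flange: bystander: steel flange plate 200 x 75 x 10 mm with three holes, lying on the bench to the left.
There are look-alikes about, which are no part of the job. Leave any turquoise or yellow look-alike of the stub_c alone.

How it is judged:
By the outcome, as a careful person would: the job done as asked, in the order asked, and still so for the second after the job is handed in, with the robot touching nothing.
It also fails if it takes over 72 s, if anything falls off the work surface, if the arm or the gripper's body presses on something with over 40 N, if the wrist force passes 120 N, or if a joint passes its speed limit or range.

### The arm

A 6-joint arm with a two-finger parallel gripper is mounted at the origin on the work surface. World frame = base frame: x ahead of the robot, y to its left, z up, the work surface at z = 0. Lengths are in mm, angles in rad, forces in N, time in s.
With the tool pointing down it reaches from about 300 to 775 mm from the base axis. Payload 14.6 kg.
Tool frame: the origin (TCP) lies at the very end of the fingers, on their centre line; the grasp point (between the pads) lies 19 mm behind it; z points along the fingers, y is the line along which they close (so a half turn about z gives the same grasp; the last joint's range is limited). The gripper opens to 94 mm and grips with 3 to 60 N. Pads are 16 mm wide; open, the fingers measure 119 mm over their backs; the gripper's body (75 mm by 177 mm) begins 78 mm behind the grasp point.
Start: joints at [1.092, 0.3, 1.521, -0, 1.321, -0.067], TCP at [220.139, 504.012, 205.446] pointing down, gripper open.
Joint ranges: [-3.03, 3.03], [-0.79, 2.21], [0.23, 2.52], [-1.04, 4.18], [0, 3.07], [-2.55, 2.55]. Speed limits (rad/s): [2.22, 2.22, 2.57, 3.14, 3.14, 3.14].

### API

Orientations are given as [roll, pitch, yaw] about the fixed x, y, z axes, in that order (R = Rz(yaw) Ry(pitch) Rx(roll)).
In Python, from cell import manip gives the robot as it stands.
- The arm moves only by the tool servo_tool, never from a script. Its argument "rows" is a list of rows, each a list of 7 numbers: the turn, a rotation vector about the world's x, y, z in degrees, then the shift along the world's x, y, z in mm, then the closure, from 0 (fully open) to 1 (shut). In form: [[rx, ry, rz, dx, dy, dz, fingers], ...]. A call has 1 to 20 rows; each row shifts and turns the commanded pose from where the row before left it; what a row does not reach is not made up. A row lasts 1/8 s, in which the tool goes at most 62.5 mm and 10.7 degrees, less where a joint would pass 70% of its speed; a pose out of reach is approached as far as the arm can. A call with a gripper value outside its range is refused whole. The fingers move at their own pace and stop on an object; "grip_force" is the grip in N (left out, the last holds). Time passes only in rows, so rows that do not move let the fingers close. It gives the time, the measured TCP pose, the force, the opening and the grip force at its end, in the units of the state.
- manip.read_state(): the state, without advancing time (a new reading comes with each control period).
- manip.camera(name): name is "scene" or "top"; returns the picture (420x560x3 uint8, red, green, blue); there is no depth.
- manip.camera_info(name): a dict with "fx", "fy", "cx", "cy" (pixels), "position" and "rotation" of the camera in the world. Camera axes: x right, y down, z forward; pixel columns grow to the right and rows downward; lengths in mm; the calibration is good to about 2 mm. A picture is of the moment at which its call begins. camera_info takes no time and is no camera call.
- manip.sign_off(): hands the job in; it is judged then, once.
The state is a dict: "clock": time; "joints": joint angles; "qd": joint speeds; "effort": joint torques, N m; "eef_pos": TCP position; "eef_rot": TCP orientation; "wrist_force": force on the tool from outside, world axes, zero at the start; "moment": the same for the moment, N m; "finger_gap": finger opening in mm; "finger_force": force on a finger pad.
Only numpy, scipy, OpenCV 4.12 (cv2) and the standard library are available. Lean on these libraries where they do the work, as an engineer would, in place of code of your own. Each camera call takes 0.05 s, during which the arm holds its last target. There are 200 camera calls.

## Working session

There is one attempt and no reset: what is moved stays moved. The work goes in short steps, Python scripts to look and compute and a tool call to move; the robot and the scene stay as the last step left them, time stands still between calls to the robot, and variables do not carry over. Pictures are saved under pics/ and viewed, at most 10 in all, crops included, and the job is handed in when it is done.

Besides the shell and the picture viewer there is one more tool, called after "Request:" as name([rows], argument=value, ...), one row to a line, values as JSON. servo_tool: Moves the arm, as the interface text tells. Its arguments: {"type":"object","properties":{"rows":{"type":"array","items":{"type":"array","items":{"type":"number"}}},"grip_force":{"type":"number"}},"required":["rows"]}

```bash
mkdir -p pics; ls; python3 - <<'E'
from cell import manip
import cv2
for n in("scene","top"):
    i=manip.camera(n); cv2.imwrite(f"pics/{n}0.png",i[:,:,::-1]); print(n,manip.camera_info(n))
print(manip.read_state())
E
```

```text
pics
scene {'fx': 399.0458783516626, 'fy': 399.0458783516626, 'cx': 283.80966670602606, 'cy': 209.78364966980834, 'position': array([ 948.87359767, -582.49433328,  879.61912024]), 'rotation': array([-2.35848301, -0.01918186,  0.58087353])}
top {'fx': 382.0319938561915, 'fy': 382.0319938561915, 'cx': 279.476637239555, 'cy': 212.7837067681227, 'position': array([437.64286392,  52.21864576, 908.00786442]), 'rotation': array([-3.0165927 , -0.00781757, -1.565384  ])}
{'clock': 0.1, 'joints': array([ 1.09240768e+00,  3.00401618e-01,  1.52152849e+00,  7.19134762e-06,
        1.32070343e+00, -6.66368892e-02]), 'qd': array([ 0.00080052, -0.00097004, -0.00190327, -0.00184666, -0.0020003 ,
       -0.00081658]), 'effort': array([ 6.65249881e-04, -5.32644331e+01, -3.53281903e+01,  7.09518045e-02,
        2.34580290e-02, -9.16259683e-05]), 'eef_pos': array([220.02689118, 503.80891609, 204.94668983]), 'eef_rot': array([-3.14055454e+00, -7.62604128e-05,  2.72983908e+00]), 'wrist_force': array([ 0.54491688,  0.22755179, -0.11144166]), 'moment': array([-0.04726649, -0.01128902, -0.01541355]), 'finger_force': 0.0, 'finger_gap': 93.9700716306378}
```

View pics/scene0.png

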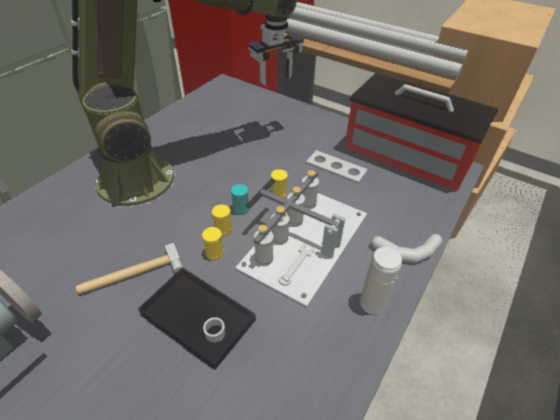

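View pics/top0.png

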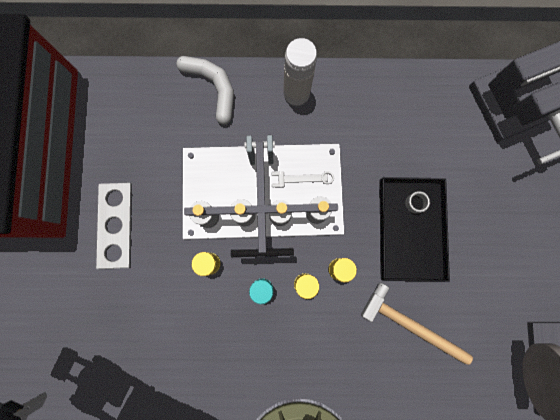

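The scene view shows the fixture near (305,240), with the hold-down across it and the tray at (197,315). In the top view the fixture is at (262,192), the handle at (262,252), the tray at (414,230) and the offcut at (418,202). Yellow and turquoise look-alikes stand in front of the row at rows 262–292. They are off the fixture, so they are not the stubs.

```bash
cat > h.py <<'E'
import numpy as np, cv2
from cell import manip
from scipy.spatial.transform import Rotation as Ro
class Cam:
    def __init__(s,n):
        i=manip.camera_info(n); s.n=n; s.i=i; s.p=np.array(i['position'])
        s.R=Ro.from_euler('xyz',i['rotation']).as_matrix()
    def ray(s,uv):
        i=s.i; return s.R@np.array([(uv[0]-i['cx'])/i['fx'],(uv[1]-i['cy'])/i['fy'],1])
    def onz(s,uv,z):
        d=s.ray(uv); return s.p+d*(z-s.p[2])/d[2]
    def proj(s,P):
        c=s.R.T@(np.array(P)-s.p); i=s.i
        return np.array([i['cx']+i['fx']*c[0]/c[2], i['cy']+i['fy']*c[1]/c[2]])
T=Cam('top'); S=Cam('scene')
E
python3 - <<'E'
from h import *
im=cv2.imread('pics/top0.png'); hsv=cv2.cvtColor(im,cv2.COLOR_BGR2HSV)
roi=np.zeros(im.shape[:2],np.uint8); roi[130:250,165:360]=1
m=((hsv[...,2]>185)&(hsv[...,1]<40)).astype(np.uint8)*roi
m=cv2.morphologyEx(m,cv2.MORPH_OPEN,np.ones((3,3)))
pts=cv2.findNonZero(m); r=cv2.minAreaRect(pts); c=[T.onz(b,12)[:2] for b in cv2.boxPoints(r)]
print('fix',np.round(c),'ctr',np.mean(c,0)); e=[np.linalg.norm(c[i]-c[i-1]) for i in range(4)]; print(e)
print('long dirs',[np.arctan2(*(c[i]-c[i-1])[::-1]) for i in range(4)])
# tray
roi[:]=0; roi[165:295,365:465]=1
m=((hsv[...,2]<38)).astype(np.uint8)*roi
m=cv2.morphologyEx(m,cv2.MORPH_OPEN,np.ones((5,5)))
n,l,st,_=cv2.connectedComponentsWithStats(m); k=1+st[1:,4].argmax(); pts=cv2.findNonZero((l==k).astype(np.uint8))
r=cv2.minAreaRect(pts); c=[T.onz(b,30)[:2] for b in cv2.boxPoints(r)]
print('tray',r,np.round(c),'ctr',np.mean(c,0),[np.linalg.norm(c[i]-c[i-1]) for i in range(4)],[np.arctan2(*(c[i]-c[i-1])[::-1]) for i in range(4)])
print('offcut',T.onz((418,202),34))
# handle extremes guess, plate holes
for uv in[(192,154),(333,150),(336,231),(191,233)]: print('bolt',T.onz(uv,12))
print('handle',T.onz((232,253),123),T.onz((293,251),123))
a=cv2.resize(im[135:275,170:355],None,fx=4,fy=4,interpolation=cv2.INTER_CUBIC)
cv2.imwrite('pics/crop_top.png',a)
s=cv2.imread('pics/scene0.png'); cv2.imwrite('pics/crop_s.png',cv2.resize(s[160:300,225:375],None,fx=4,fy=4,interpolation=cv2.INTER_CUBIC))
E
```

```text
fix [[ 722.  287.]
 [ 737. -101.]
 [ 502. -105.]
 [ 488.  271.]] ctr [612.33384509  88.11180754]
[np.float64(234.0224839869736), np.float64(388.1879300830408), np.float64(235.14328847260813), np.float64(375.95822856589)]
long dirs [np.float64(0.06701710625151917), np.float64(-1.5315316320951446), np.float64(-3.1267307286683446), np.float64(1.6070263433713394)]
tray ((443.90631103515625, 235.9862060546875), (88.1866226196289, 5.166523456573486), 88.05851745605469) [[ 599. -329.]
 [ 600. -341.]
 [ 396. -338.]
 [ 396. -326.]] ctr [ 497.95870916 -333.64256677] [np.float64(203.40144087755834), np.float64(12.155739722753495), np.float64(203.45333569522006), np.float64(11.80881721846578)] [np.float64(-0.013575627066633573), np.float64(-1.5297565279451113), np.float64(3.1263229526690637), np.float64(1.60906605022152)]
offcut [ 574.78315384 -275.35897324   34.        ]
bolt [691.47236405 257.07196293  12.        ]
bolt [704.00255423 -82.68734816  12.        ]
bolt [507.92999425 -87.3850715   12.        ]
bolt [501.18483716 252.95859583  12.        ]
handle [452.93032798 143.11757184 123.        ] [457.69448511  18.52142891 123.        ]
```

View pics/crop_top.png

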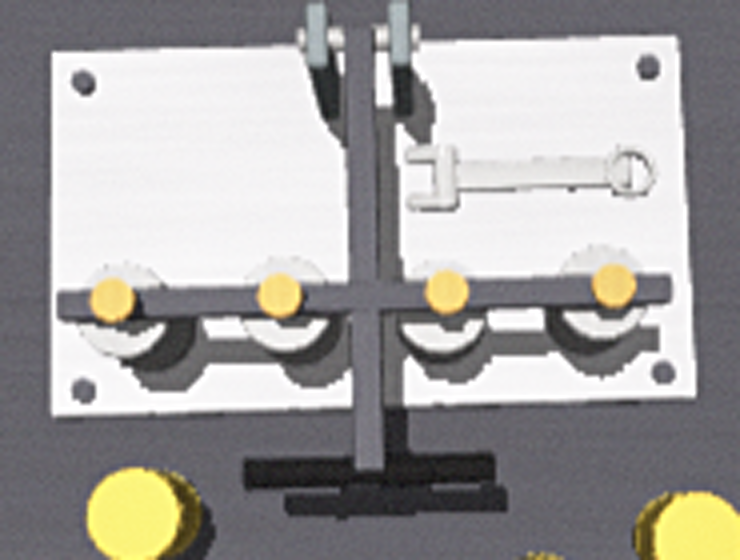

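View pics/crop_s.png

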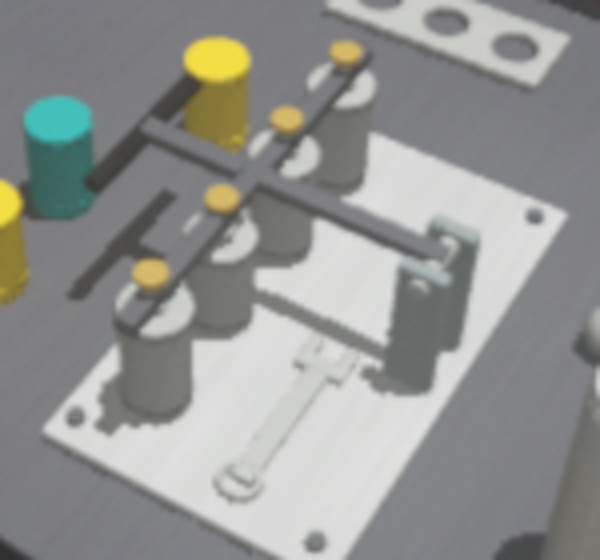

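The top crop shows plate corners at (52,52), (679,36), (695,397) and (53,414), handle ends at (245,472) and (495,467), and the arm in line with the cheeks. In the scene crop the four grey stubs are under the pins. Their heights should be clearer once the arm is up.

```bash
python3 - <<'E'
from h import *
f=lambda x,y:(x/4+170-.4,y/4+135-.4)
c=np.array([T.onz(f(*p),12)[:2] for p in[(52,52),(679,36),(695,397),(53,414)]])
print(c.round(), [np.linalg.norm(c[i]-c[i-1]).round() for i in range(4)],c.mean(0))
yd=(c[0]+c[3]-c[1]-c[2]); phi=np.arctan2(-yd[0],yd[1]); xd=c[0]+c[1]-c[2]-c[3]; print('phi',phi,np.arctan2(xd[1],xd[0]))
a,b=T.onz(f(245,472),116)[:2],T.onz(f(495,467),116)[:2]; print('handle',a,b,np.linalg.norm(a-b),(a+b)/2, np.arctan2(-(a-b)[0],(a-b)[1]))
a,b=T.onz(f(300,38),115)[:2],T.onz(f(418,38),115)[:2]; print('pivot',(a+b)/2)
a,b=T.onz(f(58,304),123)[:2],T.onz(f(670,289),123)[:2]; print('beam',(a+b)/2,np.linalg.norm(a-b),np.arctan2(-(a-b)[0],(a-b)[1]))
im=cv2.imread('pics/top0.png'); g=im.max(2)
roi=g[165:295,365:465]; m=(roi<40).astype(np.uint8); m=cv2.morphologyEx(m,cv2.MORPH_CLOSE,np.ones((5,5)))
m=cv2.morphologyEx(m,cv2.MORPH_OPEN,np.ones((9,9)))
cn=max(cv2.findContours(m,0,2)[0],key=cv2.contourArea); r=cv2.minAreaRect(cn); print(r)
c=np.array([T.onz(b+[365,165],30)[:2] for b in cv2.boxPoints(r)]);print(c.round(),c.mean(0),[np.linalg.norm(c[i]-c[i-1]).round() for i in range(4)])
E
```

```text
[[ 707.  280.]
 [ 720.  -98.]
 [ 501. -105.]
 [ 489.  272.]] [np.float64(218.0), np.float64(379.0), np.float64(219.0), np.float64(376.0)] [604.41896005  87.2352781 ]
phi 0.03327069436966308 0.03424476964429284
handle [453.87320168 146.31253316] [457.15831895  17.49764748] 128.85676842667414 [455.51576031  81.90509032] 0.025497094738183828
pivot [685.15709583  90.41370617]
beam [544.55827201  85.44519301] 317.11458952237854 0.031221601683116638
((48.5, 64.5), (103.0, 67.0), 90.0)
[[ 632. -190.]
 [ 633. -348.]
 [ 394. -336.]
 [ 393. -183.]] [ 513.0844942  -263.99843489] [np.float64(239.0), np.float64(158.0), np.float64(239.0), np.float64(153.0)]
```

Request:
servo_tool([
  [0, 0, -6.5, 23.5, -38.5, 0, 0.45],
  [0, 0, -6.5, 23.5, -38.5, 0, 0.45],
  [0, 0, -6.5, 23.5, -38.5, 0, 0.45],
  [0, 0, -6.5, 23.5, -38.5, 0, 0.45],
  [0, 0, -6.5, 23.5, -38.5, 0, 0.45],
  [0, 0, -6.5, 23.5, -38.5, 0, 0.45],
  [0, 0, -6.5, 23.5, -38.5, 0, 0.45],
  [0, 0, -6.5, 23.5, -38.5, 0, 0.45],
  [0, 0, -6.5, 23.5, -38.5, 0, 0.45],
  [0, 0, -6.0, 23, -38.5, 0, 0.45],
  [0, 0, 0, 0, 0, -30, 0.45],
])

```text
clock: 1.48
eef_pos: [456.5, 117.0, 176.2]
eef_rot: [3.138, -0.0, 1.599]
wrist_force: [-0.3, -0.1, -0.5]
finger_gap: 51.8
finger_force: 0.0
```

Request:
servo_tool([
  [0, 0, 0.3, -2, 2, -40, 0.45],
  [0, 0, 0, 0, 0, -40, 0.45],
  [0, 0, 0, 0, 0, 0, 0.45],
  [0, 0, 0, 0, 0, 0, 1],
  [0, 0, 0, 0, 0, 0, 1],
  [0, 0, 0, 0, 0, 0, 1],
  [0, 0, 0, 0, 0, 0, 1],
], grip_force=25)

```text
clock: 2.35
eef_pos: [453.1, 121.1, 96.0]
eef_rot: [3.14, -0.0, 1.609]
wrist_force: [12.9, 1.1, -3.1]
finger_gap: 15.4
finger_force: 25.4
```

Request:
servo_tool([
  [0, 0, 0, 1.1, 0, 23, 1],
  [0, 0, 0, 3.5, 0.1, 22.7, 1],
  [0, 0, 0, 5.7, 0.2, 22.3, 1],
  [0, 0, 0, 7.9, 0.3, 21.6, 1],
  [0, 0, 0, 10, 0.3, 20.7, 1],
  [0, 0, 0, 12, 0.4, 19.6, 1],
  [0, 0, 0, 13.9, 0.5, 18.3, 1],
  [0, 0, 0, 15.7, 0.5, 16.8, 1],
  [0, 0, 0, 0, 0, 0, 1],
])

```text
clock: 3.48
eef_pos: [521.1, 123.3, 263.3]
eef_rot: [-3.139, -0.0, 1.609]
wrist_force: [-27.4, -2.9, 24.4]
finger_gap: 15.1
finger_force: 25.0
```

Request:
servo_tool([
  [0, 0, 0, 15.2, 0.6, 17.2, 1],
  [0, 0, 0, 17.7, 0.6, 14.3, 1],
  [0, 0, 0, 20, 0.7, 11.5, 1],
  [0, 0, 0, 21, 0.7, 9.4, 1],
  [0, 0, 0, 0, 0, 0, 1],
])

```text
clock: 4.1
eef_pos: [597.1, 125.8, 314.6]
eef_rot: [3.14, -0.0, 1.609]
wrist_force: [-4.6, -1.4, 10.5]
finger_gap: 15.1
finger_force: 25.0
```

Request:
servo_tool([
  [0, 0, 0, 21.8, 0.7, 7.2, 1],
  [0, 0, 0, 22.4, 0.7, 5.4, 1],
  [0, 0, 0, 17, 0.6, 2.5, 1],
  [0, 0, 0, 0, 0, 0, 1],
])

```text
clock: 4.6
eef_pos: [658.4, 127.8, 328.7]
eef_rot: [3.14, -0.0, 1.609]
wrist_force: [0.3, -0.9, 5.6]
finger_gap: 15.3
finger_force: 25.0
```

Request:
servo_tool([
  [0, 0, 0, 0, 0, 0, 0.45],
  [0, 0, 0, 0, 0, 0, 0.45],
  [0, 0, 0, 0, 0, 0, 0.45],
  [0, 0, 0, 0, 0, 20, 0.45],
  [0, 0, 0, -10, 0, 40, 0.45],
  [0, 0, 0, -60, 0, 5, 0.45],
  [0, 0, 0, -60, 0, 0, 0.3],
  [0, 0, 0, -60, 0, 0, 0.3],
  [0, 0, 0, -60, 0, 0, 0.3],
  [0, 0, 0, -60, 0, 0, 0.3],
])

```text
clock: 5.85
eef_pos: [345.4, 127.7, 392.9]
eef_rot: [3.141, -0.0, 1.609]
wrist_force: [-0.5, 0.8, 1.0]
finger_gap: 65.8
finger_force: 0.0
```

```bash
python3 - <<'E'
from h import *
print(manip.read_state()['eef_pos'],manip.read_state()['clock'])
for n in("scene","top"): cv2.imwrite(f"pics/{n}1.png",manip.camera(n)[:,:,::-1])
t=cv2.imread('pics/top1.png')[135:275,170:355];s=cv2.imread('pics/scene1.png')[140:280,220:385]
cv2.imwrite('pics/c1.png',np.hstack([cv2.resize(t,(400,303),interpolation=2),cv2.resize(s,(357,303),interpolation=2)]))
cv2.imwrite('pics/c2.png',cv2.resize(s,None,fx=4,fy=4,interpolation=2))
E
```

```text
[345.42075162 127.71497495 392.90264797] 5.85
```

View pics/c2.png

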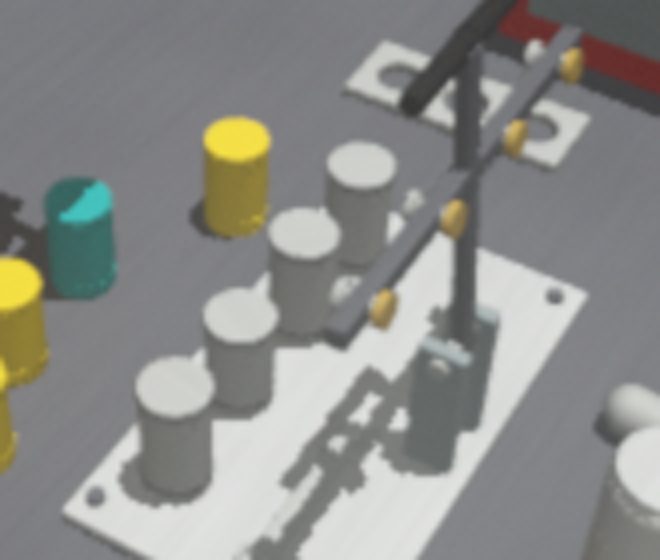

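View pics/top1.png

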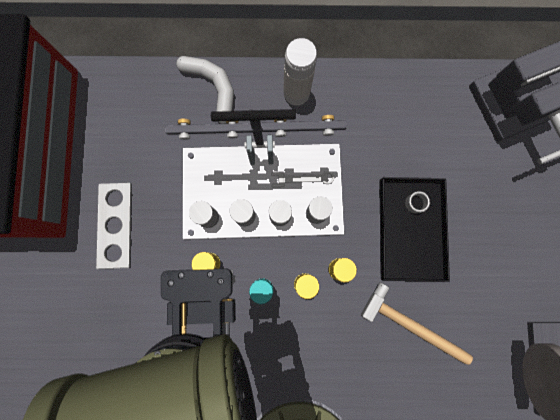

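The hold-down stays up. In the top view the stub tops are near (202,211), (242,211), (281,211) and (320,208). In the scene crop their tops are at (361,165), (304,235), (240,318) and (175,387), and the third along looks low. I'll check the heights by triangulating across the two views.

```bash
python3 - <<'E'
from h import *
t=cv2.imread('pics/top1.png');s=cv2.imread('pics/scene1.png')
def tops(im,seeds,win):
    g=cv2.cvtColor(im,cv2.COLOR_BGR2GRAY); out=[]
    for u,v in seeds:
        u0,v0=int(round(u)),int(round(v)); med=np.median(g[v0-2:v0+3,u0-2:u0+3]); 
        m=(abs(g.astype(int)-med)<8).astype(np.uint8); w=np.zeros_like(m); w[v0-win:v0+win+1,u0-win:u0+win+1]=1; m*=w
        m=cv2.morphologyEx(m,cv2.MORPH_OPEN,cv2.getStructuringElement(2,(5,5)))
        n,l,st,ce=cv2.connectedComponentsWithStats(m); k=l[v0,u0]
        cn=max(cv2.findContours((l==k).astype(np.uint8),0,1)[0],key=len); e=cv2.fitEllipse(cv2.convexHull(cn))
        out.append((e[0],e[1],int(med))); 
    return out
ts=tops(t,[(202,211),(242,211),(281,211),(320,208)],15)
ss=tops(s,[(361/4+220,165/4+140),(304/4+220,235/4+140),(240/4+220,318/4+140),(175/4+220,387/4+140)],13)
o=np.array([545.2,85.7]);x=np.array([1,.033])
for a,b in zip(ts,ss):
    d1,d2=T.ray(a[0]),S.ray(b[0]); A=np.c_[d1,-d2]; q=np.linalg.lstsq(A,S.p-T.p,rcond=None)[0]
    P,Q=T.p+q[0]*d1,S.p+q[1]*d2
    print(np.round(a[0],1),np.round(a[1],1),a[2],np.round(b[0],1),np.round(b[1],1),b[2],'P',((P+Q)/2).round(1),'gap',np.linalg.norm(P-Q).round(1))
    for z in(107,95):
        p=T.onz(a[0],z); r=p[:2]-o; print('   z',z,p[:2].round(1),'fix',(r@x).round(1),(r@[-.033,1]).round(1),'scene res',(S.proj(p)-b[0]).round(1))
E
```

```text
[199.5 211.3] [20.9 22.8] 233 [310.  180.8] [ 8.7 14.4] 207 P [538.6 213.8 108.2] gap 4.1
   z 107 [540.4 215.4] fix -0.5 129.8 scene res [1.5 0.1]
   z 95 [542.  217.8] fix 1.1 132.2 scene res [2.  2.9]
[240.3 210.1] [21.5 21.9] 236 [295.7 197.8] [10.1 15.1] 207 P [542.2 128.2 107.5] gap 3.4
   z 107 [543.6 129.4] fix -0.2 43.7 scene res [1.2 0. ]
   z 95 [545.2 130.5] fix 1.5 44.8 scene res [1.8 3.1]
[280.  209.9] [20.8 21.8] 233 [279.6 218.5] [11.6 16.1] 207 P [544.3  44.1  97.4] gap 3.9
   z 107 [544.6  45.4] fix -2.0 -40.3 scene res [ 1.1 -2.8]
   z 95 [546.2  45.3] fix -0.4 -40.5 scene res [1.5 0.5]
[320.9 206.7] [21.  21.9] 229 [263.4 236.1] [12.5 16.9] 208 P [550.6 -41.7 109.9] gap 2.4
   z 107 [552.  -41.2] fix 2.6 -127.2 scene res [1.  0.8]
   z 95 [553.7 -42.6] fix 4.3 -128.6 scene res [1.3 4.5]
```

The third stub fits the description: its triangulated top is at 97 mm (the others are at 108–110) and it stands at about (545.5, 44.8). The four candidates in top-view pixels are (199,211), (240,210), (280,210) and (321,207). Only (280,210) matches an 83 mm stub. The crop already viewed shows it at (240,318), lower than its row, so I'll take that one.

Request:
servo_tool([
  [0, 0, -10, 22, -9.2, -21, 0.3],
  [0, 0, -10, 22, -9.2, -21, 0.3],
  [0, 0, -10, 22, -9.2, -21, 0.3],
  [0, 0, -10, 22, -9.2, -21, 0.3],
  [0, 0, -10, 22, -9.2, -21, 0.3],
  [0, 0, -10, 22, -9.2, -21, 0.3],
  [0, 0, -10, 22, -9.2, -21, 0.3],
  [0, 0, -10, 22, -9.2, -21, 0.3],
  [0, 0, -10.3, 24, -9.2, -21, 0.3],
  [0, 0, 0, 0, 0, 0, 0.3],
])

```text
clock: 7.2
eef_pos: [547.8, 44.5, 201.7]
eef_rot: [3.142, 0.004, 0.032]
wrist_force: [-0.4, 0.7, -0.6]
finger_gap: 65.8
finger_force: 0.0
```

Request:
servo_tool([
  [0, 0, 0, -2, 0.3, -40, 0.3],
  [0, 0, 0, 0, 0, -40, 0.3],
  [0, 0, 0, 0, 0, -30, 0.3],
  [0, 0, 0, 0, 0, -25, 0.3],
  [0, 0, 0, 0, 0, -14, 0.3],
  [0, 0, 0, 0, 0, 0, 0.3],
])

```text
clock: 7.95
eef_pos: [545.3, 45.5, 54.9]
eef_rot: [-3.142, 0.001, 0.035]
wrist_force: [0.2, -0.5, -0.6]
finger_gap: 65.6
finger_force: 0.0
```

Request:
servo_tool([
  [0, 0, 0, 0, 0, 0, 0.5],
  [0, 0, 0, 0, 0, 0, 0.6],
  [0, 0, 0, 0, 0, 0, 0.7],
  [0, 0, 0, 0, 0, 0, 0.7],
  [0, 0, 0, 0, 0, 0, 0.7],
], grip_force=25)

```text
clock: 8.57
eef_pos: [546.0, 45.5, 55.9]
eef_rot: [3.142, -0.002, 0.033]
wrist_force: [0.1, 0.9, 6.2]
finger_gap: 49.6
finger_force: 25.0
```

Request:
servo_tool([
  [0, 0, 0, 0, 0, 15, 0.7],
  [0, 0, 0, 0, 0, 30, 0.7],
  [0, 0, 0, 0, 0, 45, 0.7],
  [0, 0, 0, 0, 0, 45, 0.7],
  [0, 0, 0, -5, -15, 15, 0.7],
  [0, 0, 0, -10, -33, 0, 0.7],
  [0, 0, 0, -12, -40, 0, 0.7],
  [0, 0, 0, -12, -40, 0, 0.7],
  [0, 0, 0, -12, -40, 0, 0.7],
  [0, 0, 0, -12, -40, 0, 0.7],
  [0, 0, 0, -12, -40, 0, 0.7],
  [0, 0, 0, -12, -35, 0, 0.7],
  [0, 0, 0, -7, -24.5, 0, 0.7],
  [0, 0, 0, 0, 0, 0, 0.7],
  [0, 0, 0, 0, 0, 0, 0.7],
])

```text
clock: 10.45
eef_pos: [451.1, -261.7, 204.3]
eef_rot: [-3.141, 0.001, 0.033]
wrist_force: [-0.4, 0.9, -3.3]
finger_gap: 49.9
finger_force: 25.0
```

```bash
python3 - <<'E'
from h import *
for n in("scene","top"): cv2.imwrite(f"pics/{n}2.png",manip.camera(n)[:,:,::-1])
t=cv2.imread('pics/top2.png')[130:300,170:460];s=cv2.imread('pics/scene2.png')[150:370,130:380]
cv2.imwrite('pics/c3.png',np.hstack([cv2.resize(t,(460,270),interpolation=2),cv2.resize(s,(307,270),interpolation=2)]))
E
```

```text
(no output)
```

View pics/c3.png

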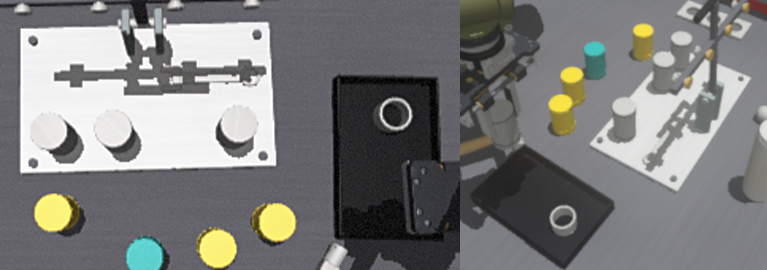

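The held stub is over the near half of the tray and the other three are still standing. Lowering it now.

Request:
servo_tool([
  [0, 0, 0, 1, 0, -45, 0.7],
  [0, 0, 0, 0, 0, -45, 0.7],
  [0, 0, 0, 0, 0, -30, 0.7],
  [0, 0, 0, 0, 0, -20, 0.7],
  [0, 0, 0, 0, 0, -8, 0.7],
  [0, 0, 0, 0, 0, -3, 0.7],
  [0, 0, 0, 0, 0, -2, 0.7],
  [0, 0, 0, 0, 0, 0, 0.7],
])

```text
clock: 11.55
eef_pos: [452.8, -262.2, 52.4]
eef_rot: [3.141, -0.001, 0.033]
wrist_force: [-0.0, -0.3, -2.8]
finger_gap: 50.0
finger_force: 25.0
```

Request:
servo_tool([
  [0, 0, 0, 0, 0, -2, 0.7],
  [0, 0, 0, 0, 0, -1, 0.7],
  [0, 0, 0, 0, 0, -1, 0.7],
  [0, 0, 0, 0, 0, 0, 0.7],
])

```text
clock: 12.05
eef_pos: [452.5, -262.1, 47.9]
eef_rot: [-3.142, 0.0, 0.033]
wrist_force: [-0.6, 0.5, -3.1]
finger_gap: 49.3
finger_force: 25.0
```

Request:
servo_tool([
  [0, 0, 0, 0, 0, -1, 0.7],
  [0, 0, 0, 0, 0, -1, 0.7],
  [0, 0, 0, 0, 0, 0, 0.7],
])

```text
clock: 12.42
eef_pos: [452.9, -262.1, 47.8]
eef_rot: [3.141, -0.001, 0.034]
wrist_force: [-8.8, 7.7, 23.2]
finger_gap: 50.2
finger_force: 25.0
```

Request:
servo_tool([
  [0, 0, 0, 0, 0, 1, 0.7],
  [0, 0, 0, 0, 0, 0, 0.4],
  [0, 0, 0, 0, 0, 0, 0.3],
  [0, 0, 0, 0, 0, 0, 0.25],
  [0, 0, 0, 0, 0, 0, 0.25],
  [0, 0, 0, 0, 0, 25, 0.25],
  [0, 0, 0, 0, 0, 50, 0.25],
  [0, 0, 0, 0, 0, 55, 0.25],
  [0, 0, 0, 0, 0, 55, 0.25],
])

```text
clock: 13.55
eef_pos: [452.3, -261.9, 233.7]
eef_rot: [-3.142, -0.0, 0.033]
wrist_force: [0.8, -0.0, -0.4]
finger_gap: 70.3
finger_force: 0.0
```

Request:
servo_tool([
  [0, 0, 0, 0, 10, 40, 0.45],
  [0, 0, 8.2, 0, 34, 28, 0.45],
  [0, 0, 8.2, 0, 34, 25, 0.45],
  [0, 0, 8.2, 0, 34, 25, 0.45],
  [0, 0, 8.2, 0, 34, 25, 0.45],
  [0, 0, 8.2, 0, 34, 25, 0.45],
  [0, 0, 8.2, 0, 34, 0, 0.45],
  [0, 0, 8.2, 0, 34, 0, 0.45],
  [0, 0, 8.2, 0, 34, 0, 0.45],
  [0, 0, 8.2, 0, 34, 0, 0.45],
  [0, 0, 8.2, 0, 34, 0, 0.45],
  [0, 0, 8.2, 0, 38, 0, 0.45],
  [0, 0, 0, 0, 0, 0, 0.45],
])

```text
clock: 15.18
eef_pos: [452.3, 127.6, 399.7]
eef_rot: [-3.141, -0.0, 1.612]
wrist_force: [-0.3, 0.3, -0.4]
finger_gap: 51.7
finger_force: 0.0
```

```bash
python3 - <<'E'
from h import *
print(manip.read_state()['eef_pos'])
for n in("scene","top"): cv2.imwrite(f"pics/{n}3.png",manip.camera(n)[:,:,::-1])
t=cv2.imread('pics/top3.png')[90:300,150:460];s=cv2.imread('pics/scene3.png')[130:370,130:390]
cv2.imwrite('pics/c4.png',np.hstack([cv2.resize(t,(460,312),interpolation=2),cv2.resize(s,(338,312),interpolation=2)]))
t1=cv2.imread('pics/top1.png').max(2)
m=(t1[100:128,200:310]<30); v,u=np.nonzero(m); print('handle px',u.min()+200,u.max()+200,[ (c,round(np.nonzero(m[:,c-200])[0].mean()+100,1)) for c in(220,235,280,290)])
for z in(340,344): print(T.onz((253,115.5),z),T.onz((211,116),z),T.onz((295,115),z))
E
```

```text
[452.31313552 127.57413145 399.71684825]
handle px 212 294 [(220, np.float64(119.5)), (235, np.float64(119.0)), (280, np.float64(118.5)), (290, np.float64(117.0))]
[660.47858662  89.95081021 340.        ] [659.12364954 154.81647891 340.        ] [661.8364105   24.94694038 340.        ]
[658.9093427   89.68509442 344.        ] [657.5639473  154.09396897 344.        ] [660.25760456  25.13899198 344.        ]
```

View pics/c4.png

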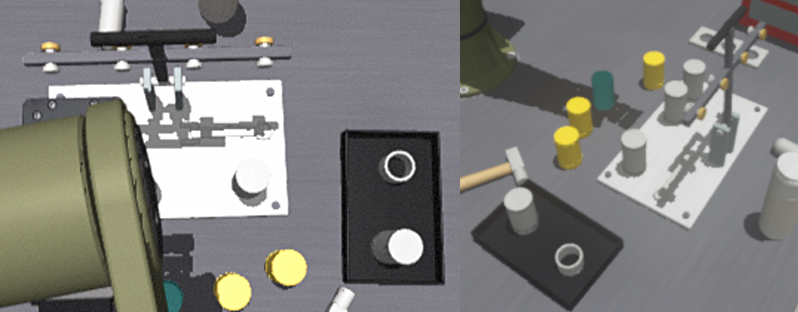

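The short stub stands upright in the tray, with the offcut undisturbed. The three good stubs are standing and the hold-down is still up with its handle at x≈659. Next I'll grasp the handle again.

Request:
servo_tool([
  [0, 0, 0, 45, 0, 0, 0.45],
  [0, 0, 0, 50, 0, 0, 0.45],
  [0, 0, 0, 50, 0, 0, 0.45],
  [0, 0, 0, 50, 0, 0, 0.45],
  [0, 0, 0, 10.5, 0, 0, 0.45],
  [0, 0, 0, 0, 0, -25, 0.45],
  [0, 0, 0, 0, 0, -30, 0.45],
  [0, 0, 0, 0, 0, -15, 0.45],
  [0, 0, 0, 0, 0, 0, 0.45],
])

```text
clock: 16.4
eef_pos: [658.0, 125.2, 329.6]
eef_rot: [-3.14, 0.0, 1.606]
wrist_force: [0.8, -0.7, -0.1]
finger_gap: 51.7
finger_force: 0.0
```

Request:
servo_tool([
  [0, 0, 0, 0, 0, 0, 0.7],
  [0, 0, 0, 0, 0, 0, 0.8],
  [0, 0, 0, 0, 0, 0, 1],
  [0, 0, 0, 0, 0, 0, 1],
  [0, 0, 0, 0, 0, 0, 1],
], grip_force=25)

```text
clock: 17.02
eef_pos: [658.1, 125.9, 330.2]
eef_rot: [3.141, -0.0, 1.608]
wrist_force: [0.5, 0.6, 1.1]
finger_gap: 15.4
finger_force: 25.0
```

Request:
servo_tool([
  [0, 0, 0, -17, -0.6, -2.7, 1],
  [0, 0, 0, -22.4, -0.7, -5.4, 1],
  [0, 0, 0, -21.8, -0.7, -7.2, 1],
  [0, 0, 0, -21, -0.7, -9.4, 1],
  [0, 0, 0, -20, -0.7, -11.5, 1],
  [0, 0, 0, -17.9, -0.6, -13.7, 1],
  [0, 0, 0, -16.5, -0.6, -15.6, 1],
  [0, 0, 0, 0, 0, 0, 1],
])

```text
clock: 18.02
eef_pos: [519.8, 121.6, 263.8]
eef_rot: [-3.139, -0.0, 1.608]
wrist_force: [-6.0, 2.3, 0.3]
finger_gap: 15.4
finger_force: 25.0
```

Request:
servo_tool([
  [0, 0, 0, -15.7, -0.5, -16.8, 1],
  [0, 0, 0, -13.9, -0.5, -18.3, 1],
  [0, 0, 0, -12, -0.4, -19.6, 1],
  [0, 0, 0, -10, -0.3, -20.7, 1],
  [0, 0, 0, -7.9, -0.3, -21.6, 1],
  [0, 0, 0, 0, 0, 0, 1],
])

```text
clock: 18.77
eef_pos: [462.0, 119.6, 166.3]
eef_rot: [3.141, -0.0, 1.608]
wrist_force: [6.2, 3.0, -6.5]
finger_gap: 15.1
finger_force: 25.0
```

Request:
servo_tool([
  [0, 0, 0, -2.4, -0.1, -11, 1],
  [0, 0, 0, -2.2, -0.1, -11, 1],
  [0, 0, 0, -1.7, -0.1, -11, 1],
  [0, 0, 0, -1.2, 0, -11, 1],
  [0, 0, 0, -0.7, 0, -8, 1],
  [0, 0, 0, -0.3, 0, -6, 1],
  [0, 0, 0, 0, 0, -4, 1],
  [0, 0, 0, 0, 0, 0, 1],
])

```text
clock: 19.77
eef_pos: [453.2, 119.1, 104.9]
eef_rot: [-3.141, -0.0, 1.608]
wrist_force: [-0.4, 5.9, -2.9]
finger_gap: 15.2
finger_force: 25.0
```

Request:
servo_tool([
  [0, 0, 0, -0.1, 0, -2, 1],
  [0, 0, 0, 0, 0, -2, 1],
  [0, 0, 0, 0, 0, -1.5, 1],
  [0, 0, 0, 0, 0, -1, 1],
  [0, 0, 0, 0, 0, 0, 1],
])

```text
clock: 20.4
eef_pos: [453.4, 119.1, 100.6]
eef_rot: [3.141, -0.0, 1.608]
wrist_force: [-14.1, 1.8, 26.8]
finger_gap: 15.3
finger_force: 25.0
```

```bash
python3 - <<'E'
from h import *
s3=manip.camera('scene')[:,:,::-1].copy(); cv2.imwrite('pics/scene4.png',s3); s0=cv2.imread('pics/scene0.png')
# arm tip/beam: dark grey pixels; handle end black. Compare edge profiles along image rows at fixed columns
def crop(im): return cv2.resize(im[165:270,240:350],None,fx=3.6,fy=3.6,interpolation=2)
cv2.imwrite('pics/c5.png',np.hstack([crop(s0),crop(s3)]))
g0,g3=[cv2.cvtColor(i,6).astype(np.float32) for i in(s0,s3)]
for name,(x0,y0,w,h) in {'arm':(300,205,28,22),'beamend':(250,226,20,22),'farend':(303,168,20,16),'beammid':(285,195,14,18)}.items():
    b=g0[y0:y0+h,x0:x0+w]; r=cv2.matchTemplate(g3[y0-5:y0+h+5,x0-5:x0+w+5],b,cv2.TM_CCOEFF_NORMED)
    _,mx,_,(i,j)=cv2.minMaxLoc(r); 
    f=lambda a,c,d:0.5*(a-d)/(a-2*c+d) if a-2*c+d else 0
    print(name,round(mx,3),i-5+(f(r[j,i-1],r[j,i],r[j,i+1]) if 0<i<10 else 0),j-5+(f(r[j-1,i],r[j,i],r[j+1,i]) if 0<j<10 else 0))
E
```

```text
arm 1.0 -0.008444583 0.005153263
beamend 0.995 0.025041424 0.03459817
farend 0.999 0.023205338 0.020814244
beammid 0.944 0.18876964 0.13282552
```

View pics/c5.png

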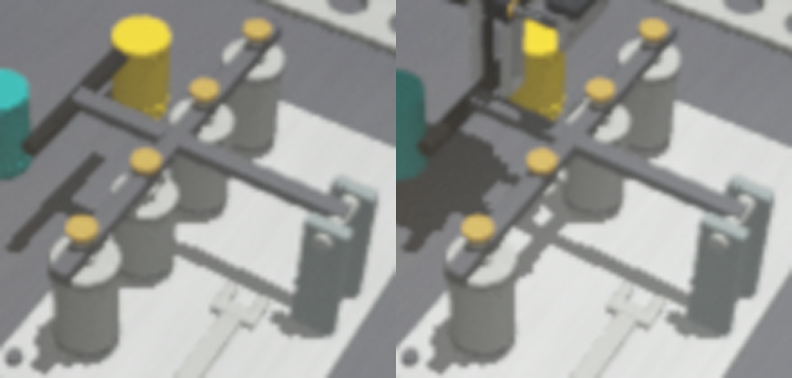

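The arm and beam match the first picture to within 0.05 px, so the hold-down is fully down on its stop. I'll ease off the force, then release and retreat.

Request:
servo_tool([
  [0, 0, 0, 0, 0, 1, 1],
  [0, 0, 0, 0, 0, 0.5, 1],
  [0, 0, 0, 0, 0, 0, 0.7],
  [0, 0, 0, 0, 0, 0, 0.5],
  [0, 0, 0, 0, 0, 0, 0.45],
  [0, 0, 0, 0, 0, 15, 0.45],
  [0, 0, 0, 0, 0, 40, 0.45],
  [0, 0, 0, 0, 0, 50, 0.45],
  [0, 0, 0, -20, 10, 50, 0.45],
  [0, 0, 0, -30, 40, 0, 0.45],
  [0, 0, 0, -30, 50, 0, 0.45],
  [0, 0, 0, -30, 50, 0, 0.45],
  [0, 0, 0, -30, 50, 0, 0.45],
  [0, 0, 0, -30, 50, 0, 0.45],
  [0, 0, 0, 0, 0, 0, 0.45],
])

```text
clock: 22.32
eef_pos: [281.3, 371.2, 256.2]
eef_rot: [3.141, -0.0, 1.612]
wrist_force: [0.5, -1.3, 1.0]
finger_gap: 51.4
finger_force: 0.0
```

```bash
python3 - <<'E'
from h import *
print(manip.read_state()['eef_pos'],manip.read_state()['wrist_force'])
for n in("scene","top"): cv2.imwrite(f"pics/{n}5.png",manip.camera(n)[:,:,::-1])
t=cv2.imread('pics/top5.png')[90:300,90:460];s=cv2.imread('pics/scene5.png')[130:370,130:390]
cv2.imwrite('pics/c6.png',np.hstack([cv2.resize(t,(460,261),interpolation=2),cv2.resize(s,(338,261),interpolation=2)]))
E
```

```text
[281.33479396 371.17343187 256.20616834] [ 0.53633407 -1.32401422  0.95018217]
```

View pics/c6.png

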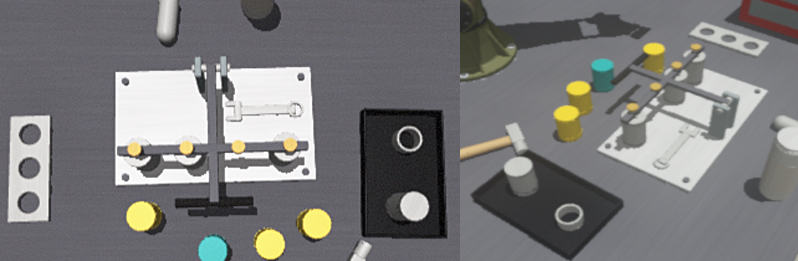

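Everything is in place: the hold-down is down on the three good stubs, the short one is upright in the tray and the bystanders haven't moved.

```bash
python3 -c "
from cell import manip
print(manip.sign_off())"
```

```text
the job is handed in; nothing more can be done
None
```

The job is handed in at about 22 s: the short stub (third from the left in the top view) stands upright in the scrap tray, the hold-down was lowered under grip onto the three good stubs, and the last pictures show the wrench, flange and offcut where they lay.

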